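Heel blocks up to the stop of the jig

ROBOT

A 7-joint arm with a two-finger parallel gripper is mounted at the origin on the work surface. World frame = base frame: x ahead of the robot, y to its left, z up, the work surface at z = 0. Lengths are in m, angles in rad, forces in N, time in s.
With the tool pointing down it reaches from about 0.4 to 0.85 m from the base axis. Payload 10.4 kg.
Tool frame: the origin (TCP) lies midway between the tips of the shut fingers; the grasp point (between the pads) lies 19 mm behind it; z points along the fingers, x is the direction in which the jaws open and shut, and the axes are right-handed (so a half turn about z gives the same grasp; the last joint's range is limited). The gripper opens to 85 mm and grips with 20 to 120 N. Pads are 22 mm wide; open, the fingers measure 114 mm over their backs; the gripper's body (76 mm by 85 mm) begins 54 mm behind the grasp point. The pads swing forward as they close: fully open they stand 13 mm farther back than shut.
Start: joints at [-0.023, 0.332, -0.065, 1.46, 0.022, 1.35, -0.088], TCP at [0.625, 0, 0.231] pointing down, gripper open.
Joint ranges: [-2.6, 2.6], [-0.5, 2.12], [-1.47, 1.34], [0.16, 2.42], [-1.27, 4.41], [0.06, 2.06], [-2.6, 2.6]. Speed limits (rad/s): [2.22, 2.22, 2.79, 2.79, 3.14, 3.14, 3.14].

INTERFACE

Orientations are given as a unit quaternion [x, y, z, w].
In Python, from workcell import telemetry, eyes, order gives the robot as it stands.
- The arm moves only by the tool servo_tool, never from a script. Its argument "deltas" is a list of rows, each a list of 3 entries, a list of its own where there are three numbers: the shift along the tool's x, y, z in cm, then the turn about the tool's z in rad, then the finger opening in cm, from 0 to 8.54. A call has 1 to 12 rows; each row shifts and turns the pose as measured when the row begins, along the tool's axes as they then stand; what a row does not reach is not made up. A row lasts 1/12 s, in which the tool goes at most 41.7 mm and 7.16 degrees, less where a joint would pass 70% of its speed; a pose out of reach is approached as far as the arm can. A call is refused whole if a number of a shift passes 4.17 or a number of a turn 0.125, either way. A call with a gripper value outside its range is refused whole. The fingers move at their own pace and stop on an object; "force" is the grip in N (left out, the last holds). Time passes only in rows, so rows that do not move let the fingers close. It gives the time, the measured TCP pose, the force and the opening at its end, in the units of the state.
- telemetry.get_obs(): the state, without advancing time (a new reading comes with each control period).
- eyes.camera(name): name is "scene" or "side" or "wrist"; returns (picture, depth): 384x512x3 uint8, blue, green, red; 384x512 float32, m along the optical axis (not along the pixel's ray), 0 where there is no reading.
- eyes.calibration(name): a dict with "fx", "fy", "cx", "cy" (pixels), "rvec" (rotation vector, rad) and "tvec" (3), from world to camera coordinates, as OpenCV has them. Camera axes: x right, y down, z forward; pixel columns grow to the right and rows downward; lengths in m; the calibration is good to about 2 mm. The wrist camera is an equidistant fisheye: a pixel r from the principal point sees the ray r / f radians off the axis. A picture is of the moment at which its call begins: read the wrist's pose just before it. calibration takes no time and is no camera call; for the wrist camera it gives the pose at the moment of the call.
- order.hand_in(): hands the job in, once; it reports no verdict.
The state is a dict: "clock": time; "joint_pos": joint angles; "joint_velocities": joint speeds; "tau": joint torques, N m; "position": TCP position; "ee_rot": TCP orientation; "ft_force": force on the tool from outside, world axes, zero at the start; "torque": the same for the moment, N m; "grip_width": opening from 0.0 (shut) to 1.0 (fully open).
Only numpy, scipy, OpenCV 4.12 (cv2) and the standard library are available. Lean on these libraries where they do the work, as an engineer would, in place of code of your own. Each camera call takes 0.05 s, during which the arm holds its last target. There are 200 camera calls.

TASK

In the shoe repairer's jig, push the row of four heel blocks along the rail from behind, together as one row, until it sits fully home against the red end stop; then push the yellow knob across so that the bolt is fully shut behind the last block. Only push with the fingertips: never lift or tip a block, and leave everything else on the bench alone. Finish with the hand clear of everything.

Things in the scene. Friction and masses are not known exactly. Their poses are not given: they have to be found in the camera images.
- jig: Fixed heel jig: aluminium plate 225 x 330 x 10 mm with a rail: channel 52 mm wide between blue strips 10 mm wide, tops at z = 22 mm. Origin: on the bench under the channel's centre line; +y along the channel to the red end stop, x across it (-x: bolt side, towards the robot), z up. Channel floor z = 10 mm, from y = -135 mm (open end) to the stop's face, y = 130 mm. Place and yaw vary
- stop_face (a point): Foot of the red end stop's face, on the channel floor: jig (0, 130, 10) mm. The stop is 76 mm wide, its top at z = 50 mm. With all four blocks hard against it their origins lie at jig y = 111, 73, 35 and -3 mm and the row's free rear face at y = -22 mm
- bolt (a joint): Steel locking bolt, 14 mm wide, z 23 to 35 mm, round nose, sliding along jig +x on the line jig y = -32 mm. Value in m: 0 drawn back (nose at x = -30 mm, clear of the channel), 0.045 fully shut (hard stop, nose at x = 15 mm, 3 mm behind the home row). Starts within 3 mm of drawn back, stays where left, moves with 1.5 N plus light damping. Blocks that are not home stand in its way
- bolt_knob (a point): Centre of the top of the bolt's upright yellow knob, a round post 16 mm in diameter from z = 35 to 67 mm, moving with the bolt: jig (-90, -32, 67) mm plus the bolt's value in x. The bar ends 17 mm behind the knob's axis; two grey cheeks flank it, 20 mm high on the plate (to z = 30 mm), from jig x = -96 to -38 mm
- heel_tan: One of the four in the rail: heel block, tan with a black rubber band round its sides near the top, 50 mm across the rail, 38 mm along it, 36 mm high, about 90 g, standing loose in the rail. Origin: centre of its underside (10 mm above the bench); its axes start parallel to the jig's. Its place in the row varies
- heel_red: One of the four in the rail: heel block, red-brown with a black rubber band round its sides near the top, 50 mm across the rail, 38 mm along it, 36 mm high, about 90 g, standing loose in the rail. Origin: centre of its underside (10 mm above the bench); its axes start parallel to the jig's. Its place in the row varies
- heel_dark: One of the four in the rail: heel block, dark brown with a black rubber band round its sides near the top, 50 mm across the rail, 38 mm along it, 36 mm high, about 90 g, standing loose in the rail. Origin: centre of its underside (10 mm above the bench); its axes start parallel to the jig's. Its place in the row varies
- heel_cream: One of the four in the rail: heel block, cream with a black rubber band round its sides near the top, 50 mm across the rail, 38 mm along it, 36 mm high, about 90 g, standing loose in the rail. Origin: centre of its underside (10 mm above the bench); its axes start parallel to the jig's. Its place in the row varies
- spare_heel: Bystander: a spare green heel block of the same size, standing on the plate beside the rail, on the far (+x) side. Origin: centre of its underside
- nail_tin: Bystander: yellow and steel tin, 48 mm in diameter, 55 mm high, standing on the plate on the far (+x) side. Origin: centre of its underside
- hammer: Bystander: hammer 260 mm long lying on the bench to the left (+y), handle towards the robot. Origin: its middle, on the bench
- glue_jar: Bystander: amber jar 68 mm in diameter, 90 mm high, on the bench far left. Origin: centre of its underside
- brush: Bystander: brush lying on the bench to the right (-y). Origin: its middle, on the bench
- driver: Bystander: red-handled screwdriver lying on the bench to the near right. Origin: its middle, on the bench
- shoe_last: Bystander: wooden shoe last about 230 x 76 x 84 mm on the bench, far right. Origin: centre of its underside
Mind the look-alikes: they are no part of the job. Leave any blue or turquoise look-alike of the heel_red alone.

How it is judged:
On the way, in this order (a step that is already met when the one before it is completed fails the run):
1. all four blocks sit home in the rail, row against the end stop, bolt not yet shut (y of each of heel_tan, heel_red, heel_dark, heel_cream in the frame of jig above -0.0062 m and x of heel_tan in the frame of jig between -0.006 and 0.006 m and height (world z) of each of heel_tan, heel_red, heel_dark, heel_cream below 0.014 m and angle between each of heel_tan, heel_red, heel_dark, heel_cream's own z axis and vertical below 0.08 rad and x of heel_red in the frame of jig between -0.006 and 0.006 m and x of heel_dark in the frame of jig between -0.006 and 0.006 m and x of heel_cream in the frame of jig between -0.006 and 0.006 m and value of joint bolt below 0.025 m), for 0.2 s.
2. the bolt is fully shut behind the row (value of joint bolt above 0.041 m), for 0.2 s.
At the end, for the whole second after the job is handed in: All four blocks flat in the rail (within 6 mm of its centre line, underside within 4 mm of the floor, tilt under 0.08 rad), at rest, packed against the end stop with no more than about 3 mm of slack in the whole row, and the bolt within 4 mm of fully shut (y of each of heel_tan, heel_red, heel_dark, heel_cream in the frame of jig above -0.0062 m and x of heel_tan in the frame of jig between -0.006 and 0.006 m and height (world z) of each of heel_tan, heel_red, heel_dark, heel_cream below 0.014 m and angle between each of heel_tan, heel_red, heel_dark, heel_cream's own z axis and vertical below 0.08 rad and x of heel_red in the frame of jig between -0.006 and 0.006 m and x of heel_dark in the frame of jig between -0.006 and 0.006 m and x of heel_cream in the frame of jig between -0.006 and 0.006 m and linear speed of each of heel_tan, heel_red, heel_dark, heel_cream below 0.01 m/s and value of joint bolt above 0.041 m); the robot touches nothing.
It fails at once if a heel block of the row is lifted (more than 12 mm) (height (world z) of any of heel_tan, heel_red, heel_dark, heel_cream above 0.022 m).
It fails at once if a heel block of the row is tipped (more than 0.35 rad) (angle between any of heel_tan, heel_red, heel_dark, heel_cream's own z axis and vertical above 0.35 rad).
It fails at once if the row is pulled apart: more than 20 mm of gaps along it (distance between heel_tan and heel_red above 0.134 m or distance between any of heel_tan, heel_red and heel_dark above 0.134 m or distance between any of heel_tan, heel_red, heel_dark and heel_cream above 0.134 m).
It fails at once if a bystander is moved more than 20 mm (distance of any of spare_heel, nail_tin, hammer, glue_jar, brush, driver, shoe_last from where it was at the start of the episode above 0.02 m).
It also fails if it takes over 48 s, if anything falls off the work surface, if the arm or the gripper's body presses on something with over 40 N, if the wrist force passes 120 N, or if a joint passes its speed limit or range.

## Working session

There is one attempt and no reset: what is moved stays moved. The work goes in short steps, Python scripts to look and compute and a tool call to move; the robot and the scene stay as the last step left them, time stands still between calls to the robot, and variables do not carry over. Pictures are saved under pics/ and viewed, about 8 in all and at most 12, crops included, and the job is handed in when it is done.

Besides the shell and the picture viewer there is one more tool, called after "Request:" as a command line: name --argument value ..., lists and objects as JSON in quotes. servo_tool: Moves the arm, as the interface text tells. Its arguments: {"type":"object","properties":{"deltas":{"type":"array"},"force":{"type":"number"}},"required":["deltas"]}

```bash
mkdir -p pics; cat > h.py <<'E'
import numpy as np, cv2
from workcell import telemetry, eyes, order
def load(n):
    im,d=eyes.camera(n); c=eyes.calibration(n); return im,d,c
def RT(c): return cv2.Rodrigues(np.array(c['rvec'],float))[0], np.array(c['tvec'],float).ravel()
def cloud(d,c):
    R,t=RT(c); v,u=np.indices(d.shape)
    P=np.stack([(u-c['cx'])/c['fx']*d,(v-c['cy'])/c['fy']*d,d],-1)
    return (P-t)@R
def ray(c,u,v,z):
    R,t=RT(c); r=np.array([(u-c['cx'])/c['fx'],(v-c['cy'])/c['fy'],1])@R; o=-t@R
    return o+r*(z-o[2])/r[2]
def proj(c,P):
    R,t=RT(c); q=R@np.array(P,float)+t; return c['fx']*q[0]/q[2]+c['cx'],c['fy']*q[1]/q[2]+c['cy']
E
python3 - <<'E'
from h import *
a,d,c=load('scene'); b,d2,c2=load('side')
np.savez('m.npz',a=a,d=d,b=b,d2=d2)
cv2.imwrite('pics/scene.png',a); cv2.imwrite('pics/side.png',b)
o=telemetry.get_obs(); print({k:np.round(v,3) for k,v in o.items()})
for x in(c,c2):
    R,t=RT(x); print(-t@R, R[2])
E
```

```text
{'clock': np.float64(0.1), 'joint_pos': array([-0.023,  0.333, -0.065,  1.461,  0.022,  1.35 , -0.089]), 'joint_velocities': array([ 0.   , -0.002,  0.   , -0.002,  0.001, -0.001,  0.   ]), 'tau': array([ 1.0000e-03, -6.2675e+01,  4.9000e-02, -3.9244e+01,  1.6000e-02,
        7.0000e-03, -0.0000e+00]), 'position': array([0.625, 0.   , 0.231]), 'ee_rot': array([ 1.   , -0.   , -0.001,  0.   ]), 'ft_force': array([-0.652, -0.162, -0.099]), 'torque': array([ 0.058, -0.016,  0.052]), 'grip_width': np.float64(1.0)}
[1.01697186 0.24468718 0.91937981] [-0.47931171 -0.24283419 -0.8433812 ]
[ 0.00464013 -0.9641755   1.23278369] [ 0.3217475   0.60536125 -0.72802218]
```

View pics/scene.png

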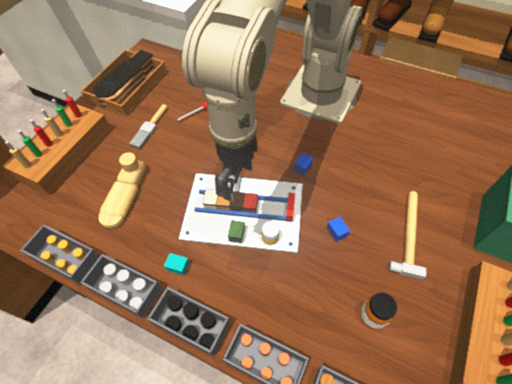

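View pics/side.png

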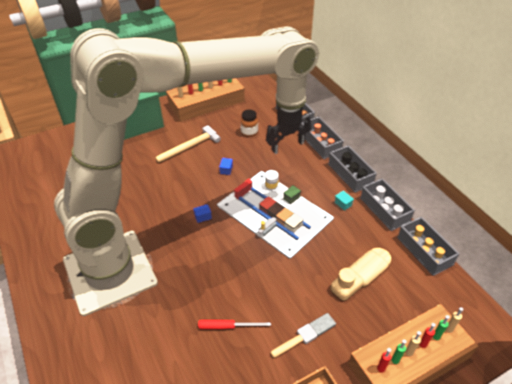

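The scene picture shows the jig at about (245,212) with the stop on the right (290,205) and the green spare and the tin in front of it. The side picture shows the jig at (275,212), with the red stop at (245,187) and the knob at about (265,228). Next I'll take the wrist view and fit the blue strips.

```bash
cat >> h.py <<'E'
def wrist_world(c,pts,z):
    R,t=RT(c); p=np.atleast_2d(np.array(pts,float)); x=(p[:,0]-c['cx'])/c['fx']; y=(p[:,1]-c['cy'])/c['fy']
    th=np.hypot(x,y); s=np.where(th>1e-9,np.sin(th)/np.maximum(th,1e-9),1); r=np.stack([x*s,y*s,np.cos(th)],-1)@R
    o=-t@R; return o+r*((z-o[2])/r[:,2])[:,None]
def blobs(im,lo,hi,amin=30):
    m=cv2.inRange(cv2.cvtColor(im,cv2.COLOR_BGR2HSV),lo,hi)
    n,l,s,ce=cv2.connectedComponentsWithStats(m)
    return [(l==i,s[i,4],ce[i]) for i in range(1,n) if s[i,4]>=amin]
E
python3 - <<'E'
from h import *
w,dw,cw=load('wrist'); np.savez('w.npz',w=w,dw=dw); cv2.imwrite('pics/wrist.png',w)
print({k:np.round(v,4) for k,v in cw.items()})
z=np.load('m.npz'); 
for n,im,d in(('scene',z['a'],z['d']),('side',z['b'],z['d2'])):
    c=eyes.calibration(n); P=cloud(d,c)
    for nm,lo,hi in(('blue',(105,120,60),(122,255,255)),('red',(0,150,90),(6,255,255)),('red2',(174,150,90),(180,255,255)),('yel',(22,120,120),(34,255,255)),('green',(40,80,40),(75,255,200))):
        for m,a,ce in blobs(im,lo,hi,6):
            q=P[m]; k=np.median(q,0)
            if .4<k[0]<.85 and abs(k[1])<.35: print(n,nm,a,ce.round(1),k.round(3),q.min(0).round(3),q.max(0).round(3))
E
```

```text
{'fx': np.float64(297.3186), 'fy': np.float64(297.3186), 'cx': np.float64(257.306), 'cy': np.float64(197.404), 'rvec': array([-2.8568e+00, -1.6000e-03,  5.0000e-04]), 'tvec': array([-0.625 , -0.0358,  0.379 ])}
scene blue 9 [201.4 191.1] [ 0.568 -0.168  0.022] [ 0.564 -0.173  0.02 ] [ 0.57  -0.161  0.026]
scene blue 26 [264.3 197.2] [0.507 0.009 0.024] [ 0.498 -0.005  0.02 ] [0.515 0.03  0.026]
scene blue 17 [279.1 198.5] [0.492 0.053 0.023] [0.487 0.035 0.022] [0.498 0.069 0.027]
scene blue 183 [228.8 212. ] [ 0.595 -0.057  0.024] [ 0.564 -0.153  0.018] [0.63  0.03  0.027]
scene blue 19 [280.2 217.6] [0.55  0.081 0.024] [0.544 0.069 0.021] [0.556 0.091 0.026]
scene blue 316 [337.8 228.2] [0.518 0.238 0.037] [0.469 0.21  0.001] [0.545 0.267 0.042]
scene red 169 [249.8 200.7] [ 0.549 -0.016  0.048] [ 0.523 -0.038  0.043] [1.017 0.245 0.919]
scene red 132 [290.1 206.1] [0.519 0.095 0.051] [0.478 0.077 0.027] [0.549 0.112 0.055]
scene green 191 [236.1 229.4] [ 0.647 -0.008  0.047] [ 0.62  -0.03   0.044] [1.017 0.245 0.919]
side blue 155 [225.6 165.5] [0.508 0.227 0.033] [ 0.005 -0.964  0.003] [0.538 0.264 1.233]
side blue 61 [257.2 209.7] [ 0.514 -0.018  0.021] [ 0.005 -0.964  0.013] [0.534 0.066 1.233]
side blue 50 [286.5 230.2] [ 0.553 -0.136  0.022] [ 0.537 -0.175  0.016] [ 0.569 -0.093  0.028]
side blue 11 [306.3 225. ] [ 0.62  -0.148  0.022] [ 0.615 -0.157  0.016] [ 0.626 -0.137  0.03 ]
side red 174 [242.7 187.3] [0.508 0.086 0.046] [ 0.005 -0.964 -0.007] [0.568 0.162 1.233]
side red 102 [267.2 202.8] [ 0.546 -0.019  0.045] [ 0.005 -0.964  0.039] [0.569 0.005 1.233]
side green 102 [292.  191.6] [ 0.644 -0.013  0.046] [ 0.005 -0.964  0.038] [0.67  0.011 1.233]
```

View pics/wrist.png

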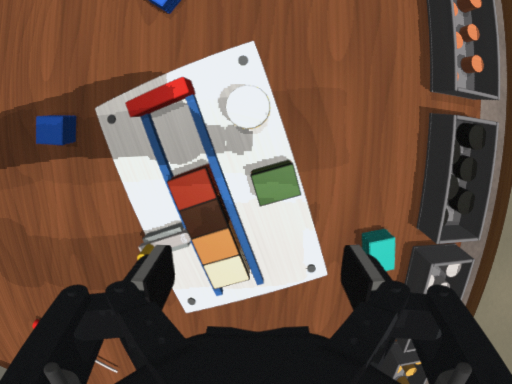

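The wrist picture shows the whole jig. From the stop (160,97) the row runs red (192,187), dark (205,217), tan (213,246), cream (226,271), and the knob is at (145,252). I'll fit the jig from the plate outline and check that against the strips.

```bash
python3 - <<'E'
from h import *
w=np.load('w.npz')['w']; c=dict(fx=297.3186,fy=297.3186,cx=257.306,cy=197.404,rvec=[-2.8568,-.0016,.0005],tvec=[-.625,-.0358,.379])
import json; json.dump(c,open('cw.json','w'))
hsv=cv2.cvtColor(w,cv2.COLOR_BGR2HSV)
# coloured corner ends by plate edge lines: pixel corners refined
g=cv2.cvtColor(w,cv2.COLOR_BGR2GRAY)
m=cv2.inRange(hsv,(0,0,110),(180,45,255)); m[:, 335:]=0; m[315:]=0; m=cv2.morphologyEx(m,cv2.MORPH_OPEN,np.ones((3,3)))
cn=max(cv2.findContours(m,0,cv2.CHAIN_APPROX_NONE)[0],key=cv2.contourArea)[:,0]
X=wrist_world(c,cn,.01)[:,:2]
r=cv2.minAreaRect(X.astype(np.float32)); print('plate',r); print(cv2.boxPoints(r).round(4))
# edge line fits
bp=cv2.boxPoints(r)
for i in range(4):
    p,q=bp[i],bp[(i+1)%4]; t=(q-p)/np.linalg.norm(q-p); n=np.array([-t[1],t[0]]); dd=(X-p)@n; s=(X-p)@t
    k=X[(abs(dd)<.006)&(s>.01)&(s<np.linalg.norm(q-p)-.01)]; l=cv2.fitLine(k.astype(np.float32),cv2.DIST_HUBER,0,1e-4,1e-4).ravel(); print('edge',len(k),l.round(4),np.degrees(np.arctan2(l[1],l[0])).round(2))
for mm,a,ce in blobs(w,(100,140,60),(125,255,255),100):
    v,u=np.nonzero(mm); Y=wrist_world(c,np.stack([u,v],1),.022)[:,:2]; l=cv2.fitLine(Y.astype(np.float32),cv2.DIST_L2,0,1e-4,1e-4).ravel()
    print('blue',a,ce.round(0),l.round(4),np.degrees(np.arctan2(l[1],l[0])).round(2),cv2.minAreaRect(Y.astype(np.float32)))
for nm,lo,hi,z in(('yel',(18,120,120),(34,255,255),.067),('cream',(12,30,190),(32,120,255),.046),('red',(0,150,90),(8,255,255),.046),('tan',(9,130,150),(16,230,255),.046),('green',(40,80,40),(75,255,200),.046)):
  for mm,a,ce in blobs(w,lo,hi,40):
    if 90<ce[0]<330:
      v,u=np.nonzero(mm); Y=wrist_world(c,np.stack([u,v],1),z)[:,:2]; print(nm,a,ce.round(0),cv2.minAreaRect(Y.astype(np.float32)))
R,t=RT(c); print(-t@R)
E
```

```text
plate ((0.5665368437767029, -0.029126092791557312), (0.22592653334140778, 0.330577552318573), 18.802764892578125)
[[ 0.4063  0.0909]
 [ 0.5129 -0.222 ]
 [ 0.7267 -0.1492]
 [ 0.6202  0.1638]]
edge 151 [ 0.321  -0.9471  0.4415 -0.0085] -71.28
edge 131 [ 0.9469  0.3216  0.6221 -0.1838] 18.76
edge 221 [ 0.3209 -0.9471  0.6704  0.0141] -71.29
edge 146 [0.9466 0.3223 0.5182 0.1282] 18.8
blue 222 [166.   4.] [ 0.9557 -0.2944  0.5129  0.2153] -17.12 ((0.509321391582489, 0.21315546333789825), (0.016748584806919098, 0.03997005522251129), 81.80894470214844)
blue 1561 [223. 188.] [ 0.3198 -0.9475  0.5838 -0.0207] -71.35 ((0.5862882733345032, -0.029471829533576965), (0.010903927497565746, 0.26293492317199707), 18.70762062072754)
blue 542 [157. 148.] [ 0.3252 -0.9456  0.5009  0.0334] -71.02 ((0.5013706088066101, 0.03311257064342499), (0.011315932497382164, 0.08782558888196945), 18.55648422241211)
blue 1095 [ 55. 129.] [ 0.9979 -0.0644  0.3441  0.0679] -3.69 ((0.3433702290058136, 0.06697528809309006), (0.039626918733119965, 0.07502812147140503), 83.603759765625)
cream 906 [226. 272.] ((0.585211992263794, -0.1226566731929779), (0.04830527305603027, 0.0365719310939312), 18.44021224975586)
red 1107 [160.  96.] ((0.513348400592804, 0.09566851705312729), (0.08076592534780502, 0.021637972444295883), 16.138660430908203)
red 1254 [192. 189.] ((0.5485509037971497, -0.013501396402716637), (0.048438940197229385, 0.037417758256196976), 18.41107177734375)
tan 1031 [215. 246.] ((0.5729647874832153, -0.08618149161338806), (0.04820360615849495, 0.03667227923870087), 18.707534790039062)
green 1321 [276. 184.] ((0.6457914710044861, -0.007787467911839485), (0.04787779971957207, 0.03694547340273857), 16.239360809326172)
[0.62511099 0.07278043 0.37347945]
```

The jig fit is consistent: plate 226 x 331 mm, strip length 263 mm. Yaw is 18.75° and the origin is about (0.556, -0.037). The cream block's rear is at jig y ≈ -110 mm and the row needs to travel about 86 mm. I'll turn, close the fingers and go behind the row at height.

Request:
servo_tool --deltas '[[[0, 0, 0], -0.109, 0], [[0, 0, 0], -0.109, 0], [[0, 0, 0], -0.109, 0], [[-1.5, 3, 0], 0, 0], [[-1.5, 3, 0], 0, 0], [[-1.5, 3, 0], 0, 0], [[-1.5, 3, 0], 0, 0], [[-1.5, 2.8, 0], 0, 0], [[0, 0, 2], 0, 0], [[0, 0, 2], 0, 0], [[0, 0, 0], 0, 0], [[0, 0, 0], 0, 0]]' --force 60

```text
clock: 1.15
position: [0.6008, -0.1712, 0.1862]
ee_rot: [0.985, 0.172, -0.003, -0.001]
ft_force: [0.1, 0.7, 0.4]
grip_width: 0.001
```

```bash
cat >> h.py <<'E'
J0=np.array([.5561,-.0371]); PSI=np.radians(18.75)
EX=np.array([np.cos(PSI),np.sin(PSI)]); EY=np.array([-EX[1],EX[0]])
def jig(p): d=np.asarray(p)[...,:2]-J0; return np.stack([d@EX,d@EY],-1)*1e3
def rep():
    from scipy.spatial.transform import Rotation as Ro
    o=telemetry.get_obs(); A=Ro.from_quat(o['ee_rot']).as_matrix()
    print('t',round(float(o['clock']),2),'jig',jig(o['position']).round(1),'z',o['position'][2].round(4),'yawerr',round(float(np.degrees(np.arctan2(A[1,0],A[0,0])-PSI)),2),'F',o['ft_force'].round(1),'grip',round(float(o['grip_width']),3))
E
python3 - <<'E'
from h import *
rep()
w,dw,c=load('wrist'); cv2.imwrite('pics/w2.png',w); rep()
for nm,lo,hi,z in(('yel',(18,120,120),(34,255,255),.067),('cream',(12,30,190),(32,120,255),.046),('red',(0,150,90),(8,255,255),.046),('tan',(9,130,150),(16,230,255),.046),('blue',(100,140,60),(125,255,255),.022)):
  for mm,a,ce in blobs(w,lo,hi,60):
      v,u=np.nonzero(mm); Y=wrist_world(c,np.stack([u,v],1),z)[:,:2]; q=jig(Y); print(nm,a,ce.round(0),q.mean(0).round(1),np.percentile(q,1,0).round(1),np.percentile(q,99,0).round(1))
E
```

```text
t 1.15 jig [  -0.7 -141.4] z 0.1862 yawerr 1.1 F [0.1 0.7 0.4] grip 0.001
t 1.2 jig [  -0.8 -141.2] z 0.1861 yawerr 1.12 F [-0.2  0.1 -1.3] grip -0.004
yel 201 [162.  75.] [-88.1 -32.6] [-95.  -39.4] [-81.5 -25.3]
cream 219 [ 51. 305.] [-298.8 -320.8] [-340.5 -333.9] [-258.  -306.8]
red 1765 [261.  19.] [-0.7 24.3] [-24.2   6.5] [22.9 42.4]
red 116 [  3. 211.] [-348.6 -178.1] [-359.6 -191.8] [-334.8 -163.8]
tan 1681 [258.  97.] [ -2.4 -53.2] [-24.4 -69.6] [ 23.3 -34. ]
tan 85 [ 34. 351.] [-395.7 -446.1] [-474.8 -468.7] [-332.6 -419.5]
blue 548 [230.  36.] [-31.8  13.4] [-35.7 -25. ] [-28.   54.3]
blue 1358 [290.  88.] [ 30.6 -40.1] [  25.9 -132.6] [34.4 54.6]
blue 699 [229. 131.] [-31.8 -87.3] [ -35.7 -133.9] [-26.8 -39.6]
```

View pics/w2.png

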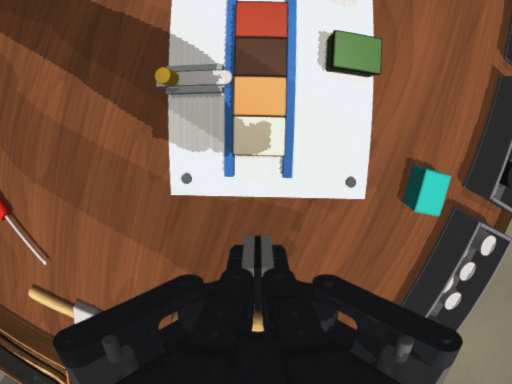

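The picture confirms the fit: the strips come out at x ±31, the knob at (-88,-33), tan at y -53, and the cream block's rear edge is at row 157. The closed fingers are on the centre line behind the row. I'll go down.

Request:
servo_tool --deltas '[[[0, 0, 3], 0.019, 0], [[0, 0, 3], 0, 0], [[0, 0, 3], 0, 0], [[0, 0, 3], 0, 0], [[0, 0, 2.5], 0, 0], [[0, 0, 1.5], 0, 0], [[0, 0, 0], 0, 0], [[0, 0, 0], 0, 0]]'

```text
clock: 1.87
position: [0.6087, -0.1651, 0.031]
ee_rot: [0.986, 0.167, 0.004, 0.001]
ft_force: [0.5, 0.5, 0.4]
grip_width: -0.002
```

```bash
python3 -c "
from h import *
rep()"
```

```text
t 1.87 jig [   8.6 -138.1] z 0.031 yawerr 0.52 F [0.5 0.5 0.4] grip -0.002
```

Request:
servo_tool --deltas '[[[-0.9, 0, 0.6], 0.009, 0], [[0, 0, 0], 0, 0], [[0, 0, 0.6], 0, 0], [[0, 0, 0.2], 0, 0], [[0, 0, 0], 0, 0]]'

```text
clock: 2.28
position: [0.6033, -0.1683, 0.0223]
ee_rot: [0.987, 0.163, 0.008, 0.002]
ft_force: [0.1, 1.1, -0.6]
grip_width: -0.001
```

```bash
python3 -c "
from h import *
rep()"
```

```text
t 2.28 jig [   2.5 -139.4] z 0.0223 yawerr 0.01 F [ 0.1  1.1 -0.6] grip -0.001
```

Request:
servo_tool --deltas '[[[-0.3, 0, 0.5], 0, 0], [[0, -0.4, 0], 0, 0], [[0, -0.5, 0], 0, 0], [[0, -0.5, 0], 0, 0], [[0, -0.5, 0], 0, 0], [[0, -0.5, 0], 0, 0], [[0, -0.5, 0], 0, 0], [[0, -0.5, 0], 0, 0]]'

```text
clock: 2.95
position: [0.5892, -0.1359, 0.0176]
ee_rot: [0.987, 0.162, 0.009, 0.003]
ft_force: [0.3, -1.8, -0.7]
grip_width: 0.003
```

```bash
python3 -c "
from h import *
rep()"
```

```text
t 2.95 jig [  -0.4 -104.2] z 0.0176 yawerr -0.07 F [ 0.3 -1.8 -0.7] grip 0.003
```

Request:
servo_tool --deltas '[[[0, -0.5, 0], 0, 0], [[0, -0.5, 0], 0, 0], [[0, -0.5, 0], 0, 0], [[0, -0.5, 0], 0, 0], [[0, -0.5, 0], 0, 0], [[0, -0.5, 0], 0, 0], [[0, -0.5, 0], 0, 0], [[0, -0.5, 0], 0, 0], [[0, -0.5, 0], 0, 0], [[0, -0.4, 0], 0, 0], [[0, -0.2, 0], 0, 0]]'

```text
clock: 3.87
position: [0.571, -0.0816, 0.0174]
ee_rot: [0.987, 0.163, 0.009, 0.003]
ft_force: [0.4, -2.6, 0.3]
grip_width: -0.002
```

```bash
python3 - <<'E'
from h import *
rep()
w,dw,c=load('wrist'); b,_,_=load('side')
cv2.imwrite('pics/w3.png',w)
E
```

```text
t 3.87 jig [ -0.2 -47. ] z 0.0174 yawerr -0.02 F [ 0.4 -2.6  0.3] grip -0.002
```

View pics/w3.png

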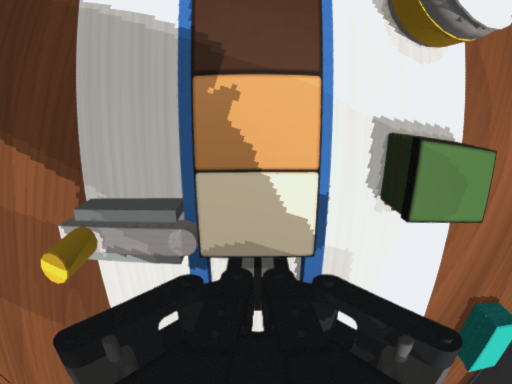

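The picture shows the row straight and packed between the strips. The cream block's rear is at row 255 and the bolt nose (195,240) is clear of it. About 14 mm remain, so I'll slow down and watch the force.

Request:
servo_tool --deltas '[[[0, -0.3, 0], 0, 0], [[0, -0.3, 0], 0, 0], [[0, -0.3, 0], 0, 0], [[0, -0.2, 0], 0, 0], [[0, -0.1, 0], 0, 0], [[0, 0, 0], 0, 0]]'

```text
clock: 4.47
position: [0.5672, -0.0705, 0.0174]
ee_rot: [0.987, 0.162, 0.009, 0.004]
ft_force: [1.0, -1.7, -0.3]
grip_width: -0.0
```

Request:
servo_tool --deltas '[[[0, -0.1, 0], 0, 0], [[0, -0.1, 0], 0, 0], [[0, -0.1, 0], 0, 0]]'

```text
clock: 4.72
position: [0.567, -0.0706, 0.0178]
ee_rot: [0.987, 0.161, 0.01, 0.005]
ft_force: [1.2, -4.1, -0.7]
grip_width: -0.003
```

```bash
python3 -c "
from h import *
rep()"
```

```text
t 4.72 jig [ -0.4 -35.2] z 0.0178 yawerr -0.22 F [ 1.2 -4.1 -0.7] grip -0.003
```

Request:
servo_tool --deltas '[[[0, -0.3, 0], 0, 0], [[0, -0.4, 0], 0, 0], [[0, -0.5, 0], 0, 0], [[0, -0.5, 0], 0, 0]]'

```text
clock: 5.05
position: [0.5668, -0.0709, 0.0201]
ee_rot: [0.988, 0.155, 0.015, 0.015]
ft_force: [7.3, -17.2, -1.7]
grip_width: -0.004
```

```bash
python3 - <<'E'
from h import *
rep()
b,d,c=load('side'); a,_,_=load('scene'); w,_,_=load('wrist')
cv2.imwrite('pics/c4.png',np.hstack([cv2.resize(b[160:260,200:340],None,fx=2.8,fy=2.8,interpolation=2),cv2.resize(a[160:260,175:315],None,fx=2.8,fy=2.8,interpolation=2)]))
E
```

```text
t 5.05 jig [ -0.8 -35.4] z 0.0201 yawerr -0.92 F [  7.3 -17.2  -1.7] grip -0.004
```

View pics/c4.png

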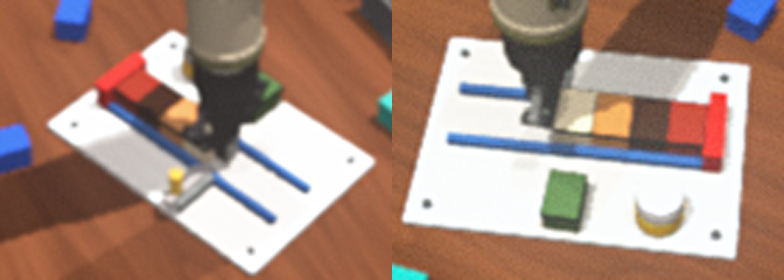

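Both crops show the red block touching the red stop and all four blocks packed, with 17 N of push and no further travel. I'll back off, lift clear and measure from above.

Request:
servo_tool --deltas '[[[0, 0.7, 0], -0.015, 0], [[0, 1, 0], 0, 0], [[0, 1.5, 0], 0, 0], [[0, 0.5, -1], 0, 0], [[0, 0, -3], 0, 0], [[0, 0, -3], 0, 0], [[0, 0, -3], 0, 0], [[0, 0, -3], 0, 0], [[0, 0, -2], 0, 0], [[0, 0, 0], 0, 0], [[0, 0, 0], 0, 0]]'

```text
clock: 6.12
position: [0.5718, -0.1017, 0.1812]
ee_rot: [0.987, 0.161, 0.013, 0.012]
ft_force: [-0.7, -0.2, -0.9]
grip_width: 0.0
```

```bash
cat > meas.py <<'E'
from h import *
import sys
rep(); w,_,c=load('wrist'); cv2.imwrite(sys.argv[1],w)
for nm,lo,hi,z in(('yel',(18,120,90),(34,255,255),.067),('cream',(12,30,100),(32,120,255),.046),('red',(0,150,90),(8,255,255),.046),('tan',(9,130,100),(16,230,255),.046),('blue',(100,140,60),(125,255,255),.022)):
  for mm,a,ce in blobs(w,lo,hi,150):
      v,u=np.nonzero(mm); q=jig(wrist_world(c,np.stack([u,v],1),z))
      if abs(q.mean(0)).max()<150: print(nm,a,ce.round(0),q.mean(0).round(1),np.percentile(q,1,0).round(1),np.percentile(q,99,0).round(1))
E
python3 meas.py pics/w5.png
```

```text
t 6.12 jig [ -5.9 -66.2] z 0.1812 yawerr -0.17 F [-0.7 -0.2 -0.9] grip 0.0
yel 335 [337.  39.] [67.3 71.3] [57.2 59.3] [87.  93.5]
yel 248 [271.  66.] [ 9.7 43.8] [-7.2 37.7] [20.6 47.2]
yel 295 [164. 154.] [-85.5 -30.9] [-94.6 -39.9] [-75.1 -22. ]
cream 865 [251. 127.] [ -7.6 -10.8] [-24.  -23.8] [24.2 12.8]
red 1060 [259.  10.] [  0.3 101.8] [-23.5  92. ] [ 24.1 111.9]
tan 1282 [126.   8.] [-129.6  116.4] [-205.5   94.5] [-90.7 141.1]
tan 1760 [257.  82.] [-1.7 31.1] [-23.5  15.4] [23.8 52. ]
blue 1927 [228. 116.] [-30.8  -1.7] [ -35.1 -131.5] [-26.6 118.7]
blue 1795 [289. 124.] [ 31.1 -10.3] [  26.  -131.1] [ 35.  118.9]
```

View pics/w5.png

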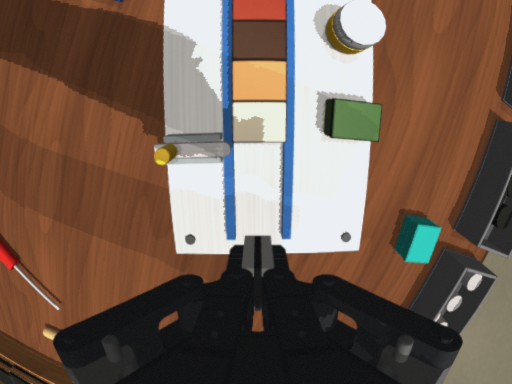

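The picture shows the row home: red at the stop and the cream block's rear at y ≈ -23. The knob, at (165,155), is about (-87,-32), so the bolt is still drawn back. Next I'll move to the -x side of the knob.

Request:
servo_tool --deltas '[[[-3.1, -0.85, 0], 0, 0], [[-3.1, -0.85, 0], 0, 0], [[-3.1, -0.85, 0], 0, 0], [[-3.1, -0.85, 0], 0, 0], [[-0.5, 0, 3], 0, 0], [[0, 0, 3], 0, 0], [[0, 0, 2], 0, 0], [[0, 0, 0], 0, 0], [[0, 0, 0], 0, 0]]'

```text
clock: 6.92
position: [0.4294, -0.1091, 0.0867]
ee_rot: [0.987, 0.162, 0.008, 0.009]
ft_force: [0.2, 0.4, 0.5]
grip_width: -0.004
```

```bash
python3 meas.py pics/w6.png
```

```text
t 6.92 jig [-143.1  -27.4] z 0.0867 yawerr -0.1 F [0.2 0.4 0.5] grip -0.004
yel 606 [505.  81.] [31.1 82.2] [21.2 64.7] [39.1 99.3]
yel 716 [339. 234.] [-91.7 -26.5] [-101.2  -38.4] [-82.  -14.4]
cream 221 [436. 189.] [-10.5  -3.5] [-25.3 -24.1] [22.8 13.3]
red 893 [466.   7.] [ 12.6 137.1] [-29.9 130.3] [ 39.6 149.8]
red 2372 [454.  36.] [ -1.9 110.1] [-24.4  92.3] [ 23.1 128.5]
tan 2541 [451. 140.] [-2.3 33.6] [-24.8  15.2] [22.9 51.9]
tan 175 [257. 321.] [-142. -112.] [-145.4 -121.8] [-138.1 -101.2]
blue 2403 [402. 107.] [-31.9  53.4] [-37.2 -23.7] [-26.4 127.6]
blue 757 [440. 260.] [ 29.5 -80.5] [  24.5 -132.6] [ 34.7 -34.9]
blue 655 [384. 264.] [-32.1 -78. ] [ -37.4 -111.1] [-27.1 -48. ]
```

View pics/w6.png

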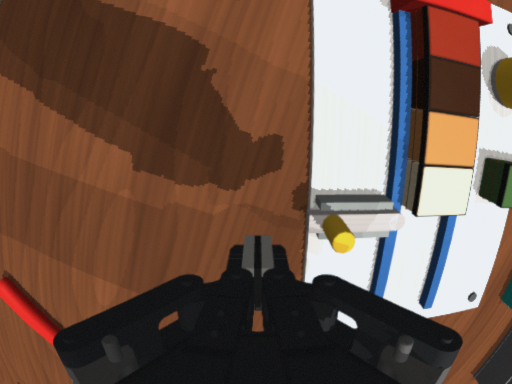

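The picture shows the knob at (340,235), to the right of and slightly behind the fingertips. The row is unchanged: tan at y 34 and red at y 110. I'll align y and go down to about z 45 mm.

Request:
servo_tool --deltas '[[[0.3, 0.5, 1], 0, 0], [[0, 0, 1.2], 0, 0], [[0, 0, 1.2], 0, 0], [[0, 0, 0.5], 0, 0], [[0, 0, 0], 0, 0]]'

```text
clock: 7.38
position: [0.4389, -0.1134, 0.0518]
ee_rot: [0.987, 0.162, 0.011, 0.009]
ft_force: [0.1, -0.9, 0.1]
grip_width: -0.003
```

```bash
python3 -c "
from h import *
rep()"
```

```text
t 7.38 jig [-135.5  -34.5] z 0.0518 yawerr -0.04 F [ 0.1 -0.9  0.1] grip -0.003
```

Request:
servo_tool --deltas '[[[0, -0.25, 0.6], 0, 0], [[0.6, 0, 0], 0, 0], [[0.6, 0, 0], 0, 0], [[0.6, 0, 0], 0, 0], [[0.6, 0, 0], 0, 0], [[0.6, 0, 0], 0, 0], [[0.6, 0, 0], 0, 0], [[0.6, 0, 0], 0, 0]]'

```text
clock: 8.05
position: [0.4823, -0.0965, 0.0489]
ee_rot: [0.987, 0.162, 0.011, 0.01]
ft_force: [-2.2, -0.7, -1.1]
grip_width: 0.003
```

```bash
python3 -c "
from h import *
rep()"
```

```text
t 8.05 jig [-89.  -32.5] z 0.0489 yawerr -0.06 F [-2.2 -0.7 -1.1] grip 0.003
```

Contact with the knob at about 2 N, and the bolt is sliding. I'll carry on until it reaches its hard stop.

Request:
servo_tool --deltas '[[[0.5, 0, 0], 0, 0], [[0.5, 0, 0], 0, 0], [[0.5, 0, 0], 0, 0], [[0.3, 0, 0], 0, 0], [[0.3, 0, 0], 0, 0], [[0.3, 0, 0], 0, 0]]'

```text
clock: 8.55
position: [0.5036, -0.0895, 0.0484]
ee_rot: [0.987, 0.162, 0.006, 0.01]
ft_force: [-25.1, -5.5, 22.0]
grip_width: 0.002
```

```bash
python3 -c "
from h import *
rep()"
```

```text
t 8.55 jig [-66.5 -32.7] z 0.0484 yawerr -0.14 F [-25.1  -5.5  22. ] grip 0.002
```

The force jumped at x = -66.5 mm, about where I expected the hard stop. I'll ease off, back away and check.

Request:
servo_tool --deltas '[[[-1, 0, 0], 0, 0], [[-2, 0, 0], 0, 0], [[-2, 0, 0], 0, 0], [[-1, 0, -2], 0, 0], [[0, 0, -3], 0, 0], [[0, 0, -3], 0, 0], [[0, 0, -3], 0, 0], [[0, 0, 0], 0, 0], [[0, 0, 0], 0, 0]]'

```text
clock: 9.3
position: [0.4442, -0.1064, 0.1638]
ee_rot: [0.987, 0.162, 0.009, 0.009]
ft_force: [-0.9, 0.2, -0.9]
grip_width: 0.003
```

```bash
python3 meas.py pics/w7.png
```

```text
t 9.3 jig [-128.3  -29.7] z 0.1638 yawerr -0.12 F [-0.9  0.2 -0.9] grip 0.003
yel 499 [447.  79.] [48.6 82.7] [37.3 65.4] [ 67.7 103.7]
yel 331 [346. 196.] [-48.3 -28.8] [-58.3 -38.9] [-38.7 -18. ]
red 3076 [392.  33.] [ -0.6 122.9] [-35.3  92.2] [ 37.1 149. ]
tan 14875 [472. 169.] [124.8 -11.2] [  10.  -214.5] [204.5 191.5]
tan 1168 [392. 127.] [ 1.3 32.3] [-24.1  14.8] [24.1 51.9]
blue 1578 [353. 102.] [-31.4  52.9] [-36.9 -22.6] [-25.8 127.1]
blue 660 [394. 227.] [ 30.1 -80.5] [  24.9 -133.4] [ 35.3 -33. ]
blue 582 [342. 240.] [-32.  -93.5] [ -37.3 -134.1] [-26.7 -57.1]
```

View pics/w7.png

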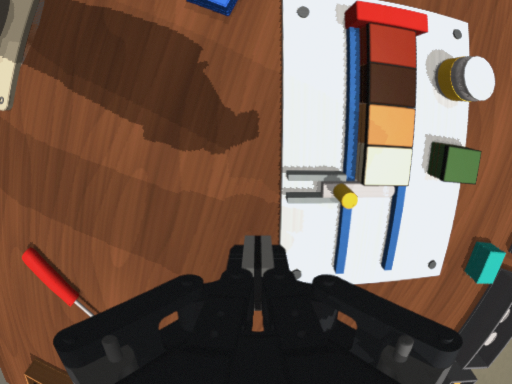

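```bash
python3 - <<'E'
from h import *
w=cv2.imread('pics/w7.png'); c=eyes.calibration('wrist')
cr=cv2.resize(w[165:225,280:410],None,fx=6,fy=6,interpolation=cv2.INTER_CUBIC)
R,t=RT(c)
def pf(jx,jy,z):
    P=np.r_[J0+EX*jx/1e3+EY*jy/1e3,z]; q=R@P+t; th=np.arctan2(np.hypot(q[0],q[1]),q[2]); s=th/np.hypot(q[0],q[1])
    return np.array([c['fx']*q[0]*s+c['cx'],c['fy']*q[1]*s+c['cy']])
for v,col in((45,(0,0,255)),(40,(255,0,0))):
    for cx,r,z in((-90+v,8,.067),(-30+v-7,7,.035)):
        pts=np.array([(pf(cx+r*np.cos(a),-32+r*np.sin(a),z)-[280,165]+.5)*6 for a in np.linspace(0,6.28,40)]).astype(int)
        cv2.polylines(cr,[pts],True,col,1)
cv2.imwrite('pics/c8.png',cr)
E
```

```text
(no output)
```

View pics/c8.png

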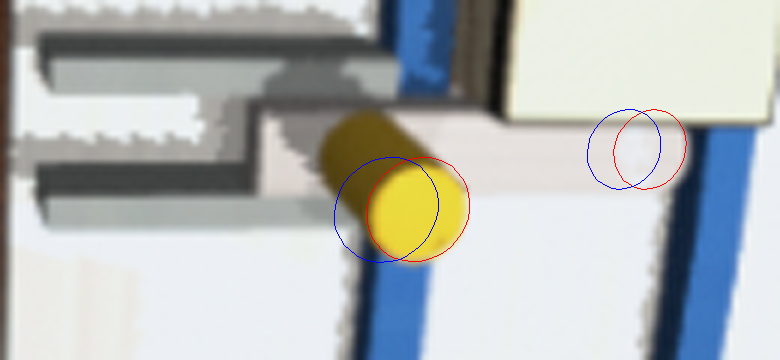

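The crop shows the knob top (415,212) and the nose (690,150) both on the red "fully shut" outlines, and the bolt lies just behind the cream block. The hand is clear, 160 mm up, so I'll hand in.

```bash
python3 -c "
from h import *
rep(); print(order.hand_in())"
```

```text
t 9.35 jig [-127.9  -29.8] z 0.164 yawerr -0.11 F [ 0.4 -0.3  1.3] grip 0.002
the job is handed in; nothing more can be done
None
```

I pushed the four blocks as one row with closed fingertips until the red block sat against the end stop. Then I pushed the yellow knob across until the bolt reached its hard stop, backed off, and handed in at 9.35 s with the hand 160 mm up and touching nothing. The hand-in reports no verdict, so success is not confirmed beyond the checks below.

- **Row:** It stopped moving under a 17 N push. After the bolt push, block positions read about 1–3 mm short of nominal. That is close to the 2 mm calibration accuracy, but the largest reading (tan, y = 32 against 35 mm) equals the slack allowed.
- **Bolt:** In the last picture the knob top and bolt nose line up with where they should be at 45 mm, and clearly not at 40 mm.
- **Unexplained reading:** At the bolt's hard stop the wrist showed about 25 N sideways plus 22 N upward. The upward part probably comes from the sloped back of the finger against the knob, but I didn't confirm that. It went away when I backed off, and nothing looked disturbed.
- **Bystanders:** I never pushed against any of them. In the last wrist picture the spare block, the tin and the screwdriver look in place. I did not measure any of the bystanders again.

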